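# Open the extractor's vent cover and take out its filter for washing

### The arm

A 6-joint arm with a two-finger parallel gripper is mounted at the origin on a cart in front of the work surface, level with it; the furniture and walls round the work are solid. World frame = base frame: x ahead of the robot, y to its left, z up, the work surface at z = 0. Lengths are in mm, angles in rad, forces in N, time in s.
With the tool pointing down it reaches from about 300 to 775 mm from the base axis. Payload 14.6 kg.
Tool frame: the origin (TCP) lies at the very end of the fingers, on their centre line; the grasp point (between the pads) lies 19 mm behind it (manip.grip_point_offset is the distance from the TCP to the grasp point, in mm); z points along the fingers, y is the line along which they close (so a half turn about z gives the same grasp; the last joint's range is limited). The gripper opens to 94 mm and grips with 3 to 60 N. Pads are 16 mm wide; open, the fingers measure 119 mm over their backs; the gripper's body (75 mm by 177 mm) begins 78 mm behind the grasp point.
Start: joints at [1.175, 0.3, 1.521, -0, 1.321, -0.067], TCP at [177.596, 520.527, 205.446] pointing down, gripper open.
Joint ranges: [-3.03, 3.03], [-0.79, 2.21], [0.23, 2.52], [-1.04, 4.18], [0, 3.07], [-2.55, 2.55]. Speed limits (rad/s): [2.22, 2.22, 2.57, 3.14, 3.14, 3.14].

### API

Orientations are given as [roll, pitch, yaw] about the fixed x, y, z axes, in that order (R = Rz(yaw) Ry(pitch) Rx(roll)).
In Python, from cell import telemetry, eyes, manip gives the robot as it stands.
- The arm moves only by the tool play_rows, never from a script. Its arguments are lists of equal length, an entry for each row: "translation": the shift along the world's x, y, z in m, a list of three; "yaw": the turn about the world's z in rad. A call has 1 to 12 rows; each row is the pose to reach, as a shift and turn from the pose commanded when the call began; what a row does not reach only later rows make up. A row lasts 1/8 s, in which the tool goes at most 62.5 mm and 10.7 degrees, less where a joint would pass 70% of its speed; a pose out of reach is approached as far as the arm can. A call with a gripper value outside its range is refused whole. "hand" is the opening, from 0 (shut) to 1 (fully open), set as the call begins (left out, the last holds). The fingers move at their own pace and stop on an object; "force" is the grip in N (left out, the last holds). Time passes only in rows, so rows that repeat a pose let the fingers close. It gives the time, the measured TCP pose, the force, the opening and the grip force at its end, in the units of the state.
- telemetry.read_state(): the state, without advancing time (a new reading comes with each control period).
- eyes.camera(name): name is "side" or "top" or "wrist"; returns a dict with "pixels" (480x640x3 uint8, red, green, blue), "fx", "fy", "cx", "cy" (pixels), "cam_to_world" (4x4, takes a point from camera to world coordinates); the wrist camera has in their place "T_tool_cam" (4x4, takes a point from camera to tool coordinates, whose origin is the TCP and whose axes are the flange's). Camera axes: x right, y up, looking along -z (the intrinsics and any distortion apply to the point x, -y, -z); pixel columns grow to the right and rows downward; lengths in mm; the calibration is good to about 2 mm. A picture is of the moment at which its call begins: read the wrist's pose just before it. There is no depth.
- manip.sign_off(): hands the job in; it is judged then, once.
The state is a dict: "clock": time; "joints": joint angles; "qd": joint speeds; "effort": joint torques, N m; "eef_pos": TCP position; "eef_rot": TCP orientation; "wrist_force": force on the tool from outside, world axes, zero at the start; "moment": the same for the moment, N m; "finger_gap": finger opening in mm; "finger_force": force on a finger pad.
Only numpy, scipy, OpenCV 4.12 (cv2) and the standard library are available. Lean on these libraries where they do the work, as an engineer would, in place of code of your own. Each camera call takes 0.05 s, during which the arm holds its last target. There are 200 camera calls.

### The job

Press in the release tab of the countertop extractor so that the vent cover pops up, then swing the cover's lower edge up by some 18 degrees in all, about its upper edge, and lift it out of its frame. Set it down gently, louvred face up, in the wide compartment of the wash tray, then take out the filter cassette behind it and set that down gently in the narrow compartment, handle rib up, both flat on the tray's floor. Leave the other things round the work where they stand.

Things in the scene. Friction and masses are not known exactly. Their poses are not given: they have to be found in the camera images.
- vent_frame: Sloping face of a fixed white countertop extractor, tilted 23 degrees toward its front. Origin: centre of the cover's seat, 86 mm up. x down the slope, y across, z out of the face. Rim at z = 7 mm (17 at x 51 to 58), x -70 to 104, y -84 to 84 mm. Mouth under the cover: x -42 to 42, y -61 to 61 mm, 30 mm deep. Two spring pins at x 36, y +-50 mm pop the cover up 10 mm and stay up.
- foot_slot (a point): Middle of the slot at the frame's upper end that holds the cover's tongues, x = -58 mm of vent_frame; the cover swings about this line (vent_frame's y). A lip, z 8 to 12 mm, overhangs the slot up to x = -53 mm.
- release_tab (a joint): Travel (m) of the spring-returned release tab into the face: 0 at rest, stop at 0.009; its hook frees the cover from about 0.006. It takes 3 N to begin and 5 to 8 N in all. Once the cover has popped up, let the tab go: it does not catch again.
- tab_pad (a point): Centre of the outer face of the tab's pad: grey with three dark lines, 30 mm (x) by 36 mm, at the middle of the frame's lower end, toward the robot (x = 81, z = 18 mm of vent_frame). Press it into the face, along -z of vent_frame.
- vent_cover: White louvred plate 100 (x) x 140 (y) x 6 mm, 0.1 kg; two tongues reach on to x = -58 mm. Origin: centre of the plate's underside, z out of the louvred face. Central grip rib 12 mm thick (x), 60 long (y), z 6 to 26 mm. In the frame its axes agree with vent_frame's; the tab's hook is on its +x edge (from x = 47 mm): spread fingers under 50 mm. Popped up, it is swung 0.1 rad.
- cover_foot (a point): Middle of the line of the tongues' tips, x = -58 mm on the cover's underside, about which it swings: +x edge up, tongues staying in the slot. Swung to about 0.3 rad from its seat, draw it out 10 mm along its own +x, then up.
- filter_cassette: Aluminium flat filter 60 (x) x 100 (y) x 14 mm, 0.12 kg, in the mouth behind the cover, between 6 mm high ridges; axes as vent_frame's. Origin: centre of its underside, z out of the face. Central dark grip rib 10 mm thick (x), 44 long (y), z 14 to 28 mm, with 37 mm clear either side of its mid-plane inside the mouth. Draw it out along +z.
- wash_tray: Steel tray fixed on the worktop, 128 mm (x) by 239 mm (y), walls 4 mm thick and 16 mm high, floor 4 mm thick, one divider. Origin: centre of its underside.
- wide_bay (a point): Centre of the floor (4 mm above the worktop) of the wide compartment at the tray's -y side, 120 (x) x 153 (y) mm inside. The cover lies with its x along the tray's x, either way round; with tongues it spans x -58 to 50 mm, so its origin belongs 4 mm off the centre, toward its own +x.
- narrow_bay (a point): Centre of the floor (4 mm above the worktop) of the narrow compartment at the tray's +y side, 120 (x) x 74 (y) mm inside. The cassette lies with its long side (its y) along the tray's x, either way round.
- salt_shaker: Grey salt shaker, 44 x 44 x 90 mm, standing behind the tray; origin under its centre. Bystander.
- tea_light: Tea light, 38 x 38 x 15 mm, in front of the tray. Bystander.
- jam_jar: Jam jar, 69 x 69 x 99 mm, toward the back. Bystander.
- tomato_tin: Tin, 75 x 75 x 58 mm, toward the back. Bystander.
- pepper_mill: Dark wooden mill, 58 x 58 x 170 mm, toward the back. Bystander.
- mug_a: Dotted mug, 92 x 127 x 93 mm, at the right. Bystander.

How it is judged (in metres and radians):
On the way, in this order (a step that is already met when the one before it is completed fails the run):
1. the release tab is pressed in (value of joint release_tab above 0.005 m), for 0.02 s.
2. the cover is swung up by more than 11 degrees from its seat with its foot still in or at the slot (angle between the z axis of vent_cover and the z axis of vent_frame, either way round above 0.2 rad and distance between cover_foot and foot_slot below 0.025 m), for 0.05 s.
3. the cover lies flat in the wide compartment, louvred face up (x of vent_cover in the frame of wide_bay between -0.018 and 0.018 m and y of vent_cover in the frame of wide_bay between -0.018 and 0.018 m and z of vent_cover in the frame of wide_bay below 0.006 m and angle between vent_cover's own z axis and vertical below 0.08 rad and angle between the x axis of vent_cover and the x axis of wash_tray, either way round below 0.2 rad and linear speed of vent_cover below 0.02 m/s), for 0.2 s.
At the end, for the whole second after the job is handed in: The cover lies in the wide compartment and the cassette in the narrow one, each flat on the floor (underside within 6 mm of it, tilted less than 4.6 degrees), right side up, within 18 mm of the compartment's centre in x and y and within 11 degrees of its direction (either way round), at rest (all of step 3 and x of filter_cassette in the frame of narrow_bay between -0.018 and 0.018 m and y of filter_cassette in the frame of narrow_bay between -0.018 and 0.018 m and z of filter_cassette in the frame of narrow_bay below 0.006 m and angle between filter_cassette's own z axis and vertical below 0.08 rad and angle between the x axis of filter_cassette and the y axis of wash_tray, either way round below 0.2 rad and linear speed of filter_cassette below 0.02 m/s and angular speed of each of vent_cover, filter_cassette below 0.1 rad/s); the robot touches nothing.
It fails at once if a bystander was moved by more than 40 mm (distance of any of salt_shaker, tea_light, jam_jar, tomato_tin, pepper_mill, mug_a from where it was at the start of the episode above 0.04 m).
It fails at once if the cover or the cassette was dropped or thrown into the tray (faster than 0.6 m/s just above its compartment) ((z of vent_cover in the frame of wide_bay below 0.03 m and horizontal distance between vent_cover and wide_bay below 0.06 m and linear speed of vent_cover above 0.6 m/s) or (z of filter_cassette in the frame of narrow_bay below 0.03 m and horizontal distance between filter_cassette and narrow_bay below 0.06 m and linear speed of filter_cassette above 0.6 m/s)).
It also fails if it takes over 70 s, if anything falls off the work surface, if the arm or the gripper's body presses on something with over 40 N, if the wrist force passes 120 N, or if a joint passes its speed limit or range.

## Working session

There is one attempt and no reset: what is moved stays moved. The work goes in short steps, Python scripts to look and compute and a tool call to move; the robot and the scene stay as the last step left them, time stands still between calls to the robot, and variables do not carry over. Pictures are saved under pics/ and viewed, at most 10 in all, crops included, and the job is handed in when it is done.

Besides the shell and the picture viewer there is one more tool, called after "Request:" by a JSON object that holds its "op" and its "data", one argument or row to a line. play_rows: Moves the arm, as the interface text tells. Its arguments: {"type":"object","properties":{"translation":{"type":"array","items":{"type":"array","items":{"type":"number"}}},"yaw":{"type":"array","items":{"type":"number"}},"hand":{"type":"number"},"force":{"type":"number"}},"required":["translation","yaw"]}

```bash
mkdir -p pics; python3 - <<'E'
from cell import telemetry, eyes, manip
import cv2,numpy as np
np.set_printoptions(precision=4,suppress=True)
s=telemetry.read_state();print(s)
for n in ['top','side']:
    c=eyes.camera(n);cv2.imwrite(f'pics/{n}0.png',c['pixels'][:,:,::-1])
    print(n,{k:v for k,v in c.items() if k!='pixels'})
E
```

```text
{'clock': 0.0, 'joints': array([ 1.1754,  0.3004,  1.5216, -0.    ,  1.3207, -0.0666]), 'qd': array([-0.001 , -0.0002, -0.0009,  0.0018, -0.0024,  0.001 ]), 'effort': array([  0.0008, -53.1806, -35.2737,   0.0708,   0.0244,  -0.    ]), 'eef_pos': array([177.5072, 520.3023, 204.9091]), 'eef_rot': array([-3.1405, -0.    ,  2.8128]), 'wrist_force': array([ 0.6984, -1.2885,  0.0465]), 'moment': array([-0.0201, -0.0032,  0.0417]), 'finger_force': 0.0, 'finger_gap': 93.8701113049641}
top {'fx': 434.94512419853663, 'fy': 434.94512419853663, 'cx': 310.58102130707954, 'cy': 234.64616081412277, 'cam_to_world': array([[  -0.0053,    0.9949,   -0.1005,  467.6591],
       [  -0.9999,   -0.0063,   -0.0099,  -52.6454],
       [  -0.0105,    0.1004,    0.9949, 1110.6683],
       [   0.    ,    0.    ,    0.    ,    1.    ]])}
side {'fx': 459.72321931948846, 'fy': 459.72321931948846, 'cx': 314.25166712708545, 'cy': 238.90613198333168, 'cam_to_world': array([[ -0.9885,   0.037 ,  -0.1468, 419.355 ],
       [ -0.1503,  -0.3553,   0.9226, 923.0404],
       [ -0.0181,   0.934 ,   0.3568, 467.2095],
       [  0.    ,   0.    ,   0.    ,   1.    ]])}
```

View pics/top0.png

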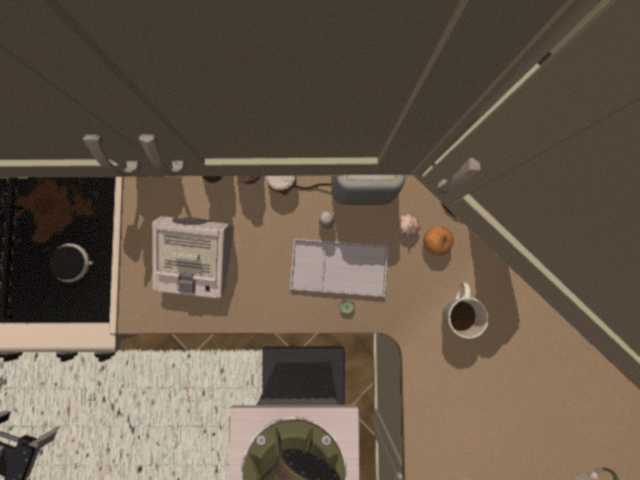

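View pics/side0.png

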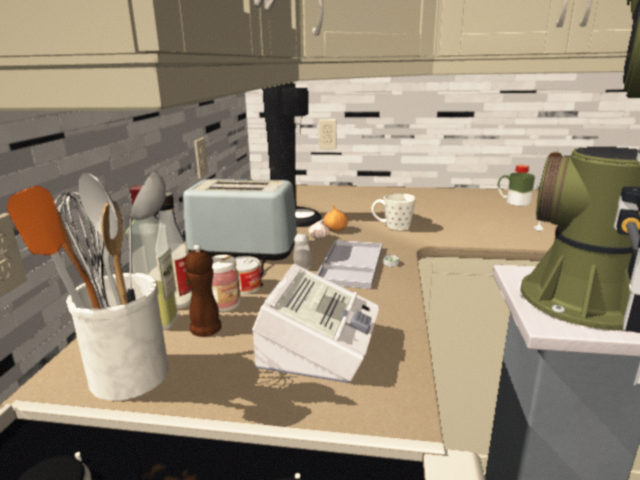

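The top view shows the extractor around (190,258), with its tab at (186,285), and the tray around (340,268), with its divider at about x=323. Next I'll enlarge the two areas.

```bash
python3 - <<'E'
import cv2,numpy as np
a=cv2.imread('pics/top0.png');b=cv2.imread('pics/side0.png')
A=cv2.resize(a[205:310,140:240],None,fx=5.5,fy=5.5,interpolation=cv2.INTER_CUBIC)
B=cv2.resize(a[205:325,280:400],None,fx=4.8,fy=4.8,interpolation=cv2.INTER_CUBIC)
cv2.imwrite('pics/cropA.png',A);cv2.imwrite('pics/cropB.png',B[:, :])
print(A.shape,B.shape)
E
```

```text
(578, 550, 3) (576, 576, 3)
```

View pics/cropA.png

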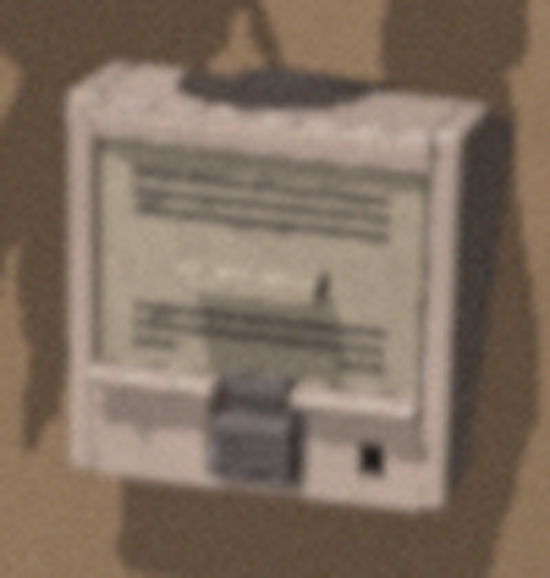

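View pics/cropB.png

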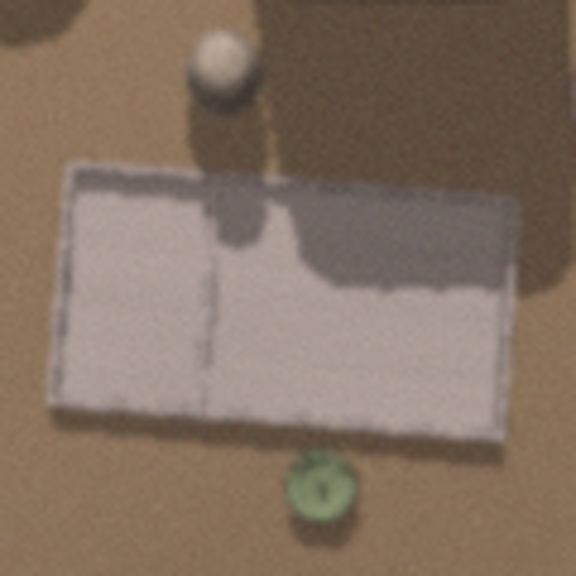

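Crop A shows frame corners at the lower left (75,468) and lower right (443,510), the pad at (255,445), and the rib top from (180,268) to (325,287). Crop B shows tray rim corners at (72,162), (518,198), (503,438) and (50,408).

```bash
cat > h.py <<'E'
import numpy as np, json
from scipy.optimize import least_squares
from scipy.spatial.transform import Rotation as Ro
np.set_printoptions(precision=3,suppress=True)
TOP=dict(f=434.945,c=(310.581,234.646),T=np.array([[-.0053,.9949,-.1005,467.6591],[-.9999,-.0063,-.0099,-52.6454],[-.0105,.1004,.9949,1110.6683],[0,0,0,1]]))
SIDE=dict(f=459.723,c=(314.252,238.906),T=np.array([[-.9885,.037,-.1468,419.355],[-.1503,-.3553,.9226,923.0404],[-.0181,.934,.3568,467.2095],[0,0,0,1]]))
def proj(C,P):
    p=(np.atleast_2d(P)-C['T'][:3,3])@C['T'][:3,:3]
    return np.c_[C['c'][0]-C['f']*p[:,0]/p[:,2], C['c'][1]+C['f']*p[:,1]/p[:,2]]
def Rv(yaw): return (Ro.from_euler('z',yaw)*Ro.from_euler('y',23,degrees=True)).as_matrix()
def vent(q,P): return np.atleast_2d(P)@Rv(q[2]).T+[q[0],q[1],86]
def tray(q,P): return np.atleast_2d(P)@Ro.from_euler('z',q[2]).as_matrix().T+[q[0],q[1],0]
E
python3 - <<'E'
from h import *
L=np.array([[104,-84,7],[104,84,7],[0,-30,26],[0,30,26],[81,0,18],[-50,-70,6],[-50,70,6]])
U=np.array([[75,468],[443,510],[180,268],[325,287],[256,445],[98,140],[427,178]])/5.5+[140,205]-.4
r=least_squares(lambda q:(proj(TOP,vent(q,L))-U).ravel(),[450,250,3.1],loss='soft_l1')
q=r.x;print('vent',q,'\n',(proj(TOP,vent(q,L))-U))
print('side tab',proj(SIDE,vent(q,[81,0,18])),'frame LR',proj(SIDE,vent(q,[[104,84,7],[104,-84,7]])))
print('tab',vent(q,[81,0,18]),'rib top',vent(q,[0,0,26]),'slot',vent(q,[-58,0,0]))
L=np.array([[64,119.5,16],[64,-119.5,16],[-64,-119.5,16],[-64,119.5,16]])
U=np.array([[72,162],[518,198],[503,438],[50,408]])/4.8+[280,205]-.4
r=least_squares(lambda q:(proj(TOP,tray(q,L))-U).ravel(),[430,-100,0])
t=r.x;print('tray',t,'\n',(proj(TOP,tray(t,L))-U))
# side: -y wall..: bays: inside y -115.5..115.5
print('wide',tray(t,[0,-115.5+76.5,4]),'narrow',tray(t,[0,115.5-37,4]))
print('side tray',proj(SIDE,tray(t,L)))
E
```

```text
vent [531.681 246.666   3.028] 
 [[-0.405 -0.209]
 [ 1.244 -0.288]
 [-0.296  1.031]
 [-0.98   0.36 ]
 [-0.484  0.912]
 [ 0.667 -0.614]
 [ 0.528 -1.123]]
side tab [[360.467 318.556]] frame LR [[377.269 305.577]
 [361.838 359.354]]
tab [[450.609 255.879  70.92 ]] rib top [[521.587 247.813 109.933]] slot [[584.729 240.638 108.662]]
tray [ 495.532 -112.721   -0.081] 
 [[-0.992  0.041]
 [ 0.637 -0.435]
 [ 0.803  0.706]
 [-0.462 -0.353]]
wide [[ 492.39  -151.594    4.   ]] narrow [[501.856 -34.476   4.   ]]
side tray [[313.735 278.221]
 [333.987 240.542]
 [381.301 243.733]
 [370.693 283.161]]
```

Request:
{"op": "play_rows", "data": {
  "translation": [
    [0.02, -0.02, 0],
    [0.05, -0.05, -0.01],
    [0.085, -0.085, -0.02],
    [0.12, -0.12, -0.03],
    [0.155, -0.155, -0.04],
    [0.19, -0.19, -0.05],
    [0.22, -0.22, -0.055],
    [0.245, -0.25, -0.06],
    [0.257, -0.263, -0.06],
    [0.257, -0.263, -0.09],
    [0.257, -0.263, -0.111],
    [0.257, -0.263, -0.111]
  ],
  "yaw": [0.05, 0.1, 0.15, 0.2, 0.215, 0.215, 0.215, 0.215, 0.215, 0.215, 0.215, 0.215],
  "hand": 0,
  "force": 15
}}

```text
clock: 1.6
eef_pos: [433.7, 257.7, 93.5]
eef_rot: [-3.14, -0.002, 3.028]
wrist_force: [0.1, -0.2, 0.3]
finger_gap: 0.8
finger_force: 0.0
```

Request:
{"op": "play_rows", "data": {
  "translation": [
    [0.004, 0, -0.009],
    [0.008, -0.001, -0.0184],
    [0.009, -0.001, -0.021],
    [0.01, -0.001, -0.0235],
    [0.011, -0.001, -0.026],
    [0.0116, -0.001, -0.0275],
    [0.0122, -0.001, -0.029],
    [0.0122, -0.001, -0.029]
  ],
  "yaw": [0, 0, 0, 0, 0, 0, 0, 0]
}}

```text
clock: 2.6
eef_pos: [446.9, 256.5, 65.5]
eef_rot: [-3.142, 0.0, 3.028]
wrist_force: [-2.1, -2.3, 5.1]
finger_gap: 0.5
finger_force: 2.4
```

Request:
{"op": "play_rows", "data": {
  "translation": [
    [0.0006, 0, -0.0015],
    [0.0012, 0, -0.003],
    [0.0014, 0, -0.0036],
    [0.0014, 0, -0.0036],
    [0.0014, 0, -0.0036]
  ],
  "yaw": [0, 0, 0, 0, 0]
}}

```text
clock: 3.22
eef_pos: [448.0, 256.6, 63.1]
eef_rot: [-3.142, -0.0, 3.028]
wrist_force: [-13.1, -7.0, 23.4]
finger_gap: 0.6
finger_force: 13.2
```

Request:
{"op": "play_rows", "data": {
  "translation": [
    [-0.006, 0.001, 0.015],
    [-0.013, 0.001, 0.03],
    [-0.013, 0.001, 0.06],
    [-0.01, 0.0, 0.1],
    [0.0, -0.003, 0.13],
    [0.015, -0.005, 0.15],
    [0.025, -0.007, 0.16],
    [0.03, -0.008, 0.16],
    [0.03, -0.008, 0.16],
    [0.03, -0.008, 0.16],
    [0.03, -0.008, 0.16],
    [0.03, -0.008, 0.16]
  ],
  "yaw": [0, 0, -0.15, -0.33, -0.51, -0.69, -0.87, -1.05, -1.23, -1.41, -1.571, -1.571],
  "hand": 0.38
}}

```text
clock: 4.72
eef_pos: [478.0, 248.6, 222.2]
eef_rot: [3.141, -0.0, 1.458]
wrist_force: [0.1, -0.2, 0.7]
finger_gap: 35.6
finger_force: 0.0
```

```bash
cat > look.py <<'E'
import sys,json,cv2
from cell import telemetry, eyes
from h import *
s=telemetry.read_state();c=eyes.camera('wrist')
R=Ro.from_euler('xyz',s['eef_rot']).as_matrix()
T=np.eye(4);T[:3,:3]=R;T[:3,3]=s['eef_pos'];T=T@np.array(c['T_tool_cam'])
W=dict(f=c['fx'],c=(c['cx'],c['cy']),T=T)
n=sys.argv[1];cv2.imwrite(f'pics/{n}.png',c['pixels'][:,:,::-1])
json.dump(dict(f=c['fx'],c=W['c'],T=T.tolist()),open(f'{n}.json','w'))
print(s['clock'],s['eef_pos'],s['eef_rot'],s['finger_gap'],[k for k in c],'\n',T,c['fx'],c['cx'],c['cy'])
E
cat >> h.py <<'E'
def load(n):
    d=json.load(open(n+'.json'));d['T']=np.array(d['T']);return d
E
python3 look.py w1
```

```text
4.725 [478.021 248.648 222.162] [ 3.141 -0.     1.458] 35.60071530766281 ['pixels', 'fx', 'fy', 'cx', 'cy', 'T_tool_cam'] 
 [[  0.994   0.108   0.031 487.192]
 [ -0.112   0.953   0.282 331.264]
 [  0.001  -0.284   0.959 403.104]
 [  0.      0.      0.      1.   ]] 351.8987549346507 321.2705168139725 245.10700924363482
```

View pics/w1.png

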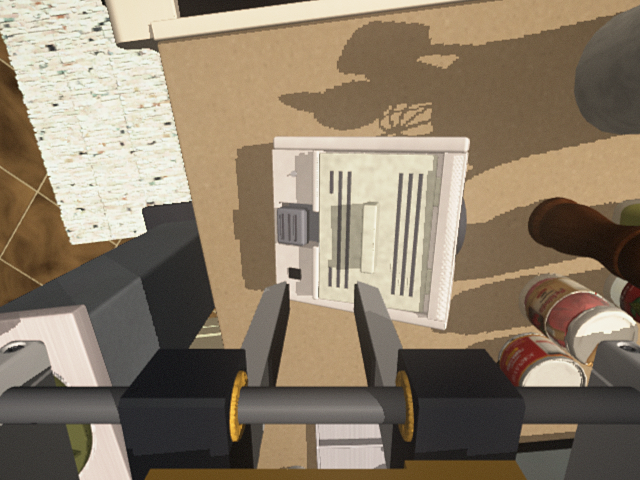

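The wrist view shows the frame with its corners at about (275,138), (277,304), (447,328) and (469,138). The tab is at (292,226) and the rib top runs from (370,203) to (368,273).

```bash
python3 - <<'E'
from h import *
W=load('w1')
q0=[531.681,246.666,3.028]
def cov(a,P):
    P=np.atleast_2d(P).astype(float)-[-58,0,0]
    return P@Ro.from_euler('y',-a).as_matrix().T+[-58,0,0]
L=np.array([[104,-84,7],[104,84,7],[-70,84,7],[-70,-84,7],[81,0,18]])
U=np.array([[275,138],[277,304],[447,328],[469,138],[292,226]])
for a in (0,.1):
    print('pred rib',a,proj(W,vent(q0,cov(a,[[0,-30,26],[0,30,26],[50,-70,6],[50,70,6]]))))
print('pred',proj(W,vent(q0,L))-U)
r=least_squares(lambda q:(proj(W,vent(q,L))-U).ravel(),q0,loss='soft_l1');q=r.x
print(q,proj(W,vent(q,L))-U)
for a in (0,.1):
    print('rib fit',a,proj(W,vent(q,cov(a,[[0,-30,26],[0,30,26]]))))
q=q0
for a in (0.1,.2,.31,.35):
    print(a,'rib top/mid/base',vent(q,cov(a,[[0,0,26],[0,0,16],[0,0,6]])).ravel(),'edge',vent(q,cov(a,[50,0,6])))
E
```

```text
pred rib 0 [[372.876 201.901]
 [369.986 269.122]
 [326.84  151.224]
 [326.078 292.883]]
pred rib 0.1 [[374.51  203.184]
 [371.472 271.669]
 [323.453 151.55 ]
 [323.053 297.189]]
pred [[-0.989 -2.628]
 [ 2.731 -6.985]
 [ 1.516  1.108]
 [ 2.203 -3.72 ]
 [ 0.125 -0.088]]
[530.461 244.503   3.026] [[-1.712 -0.379]
 [ 1.72  -5.26 ]
 [-0.052  3.503]
 [ 0.823 -0.407]
 [-0.823  2.011]]
rib fit 0 [[371.696 204.576]
 [368.714 271.513]]
rib fit 0.1 [[373.302 205.914]
 [370.172 274.103]]
0.1 rib top/mid/base [522.029 247.767 116.271 524.979 247.431 106.722 527.928 247.094  97.173] edge [[480.49  252.506  82.329]]
0.2 rib top/mid/base [523.097 247.645 122.533 525.085 247.419 112.735 527.072 247.192 102.937] edge [[478.399 252.745  92.934]]
0.31 rib top/mid/base [524.982 247.43  129.259 525.889 247.327 119.3   526.796 247.223 109.342] edge [[477.326 252.867 104.777]]
0.35 rib top/mid/base [525.848 247.331 131.647 526.359 247.273 121.66  526.87  247.215 111.673] edge [[477.258 252.875 109.103]]
```

Request:
{"op": "play_rows", "data": {
  "translation": [
    [0.02, -0.001, 0],
    [0.04, -0.002, -0.03],
    [0.0465, -0.002, -0.06],
    [0.0465, -0.002, -0.08],
    [0.0465, -0.002, -0.095],
    [0.0465, -0.002, -0.105],
    [0.0465, -0.002, -0.111],
    [0.0465, -0.002, -0.115],
    [0.0465, -0.002, -0.115]
  ],
  "yaw": [0, 0, 0, 0, 0, 0, 0, 0, 0],
  "hand": 0.32
}}

```text
clock: 5.9
eef_pos: [524.7, 246.6, 107.0]
eef_rot: [3.141, -0.0, 1.457]
wrist_force: [-0.5, -0.1, -0.2]
finger_gap: 29.8
finger_force: 0.0
```

Request:
{"op": "play_rows", "data": {
  "translation": [
    [0, 0, 0],
    [0, 0, 0],
    [0, 0, 0],
    [0, 0, 0]
  ],
  "yaw": [0, 0, 0, 0],
  "hand": 0,
  "force": 8
}}

```text
clock: 6.4
eef_pos: [522.8, 246.9, 107.0]
eef_rot: [-3.137, 0.001, 1.457]
wrist_force: [-15.9, 0.1, 8.1]
finger_gap: 16.5
finger_force: 8.0
```

Request:
{"op": "play_rows", "data": {
  "translation": [
    [-0.002, 0, 0.001],
    [-0.002, 0, 0.003],
    [-0.002, 0, 0.005],
    [-0.002, 0, 0.007],
    [-0.0015, 0, 0.009],
    [-0.001, 0, 0.011],
    [-0.001, 0, 0.013],
    [-0.001, 0, 0.013]
  ],
  "yaw": [0, 0, 0, 0, 0, 0, 0, 0]
}}

```text
clock: 7.4
eef_pos: [522.0, 246.9, 119.6]
eef_rot: [-3.137, 0.001, 1.457]
wrist_force: [-12.2, 2.2, 1.4]
finger_gap: 12.3
finger_force: 8.0
```

```bash
python3 look.py w2
```

```text
7.4 [521.966 246.894 119.584] [-3.137  0.001  1.457] 12.348723884569697 ['pixels', 'fx', 'fy', 'cx', 'cy', 'T_tool_cam'] 
 [[  0.994   0.107   0.035 532.002]
 [ -0.113   0.953   0.283 329.581]
 [ -0.003  -0.285   0.959 300.447]
 [  0.      0.      0.      1.   ]] 351.8987549346507 321.2705168139725 245.10700924363482
```

View pics/w2.png

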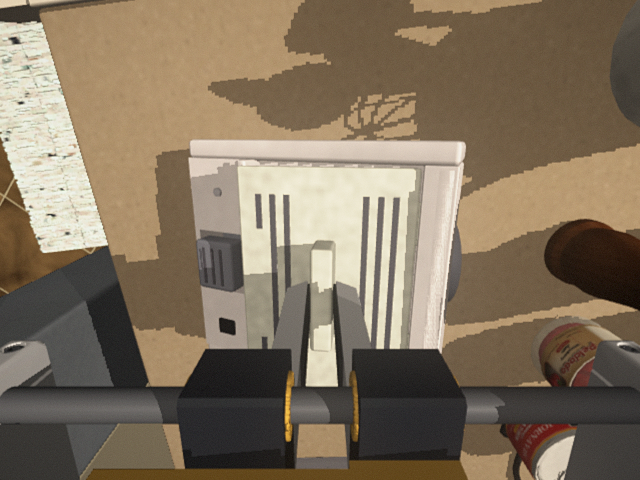

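The cover has swung almost level: the rib sits square between the pads with a 12.3 mm gap, and the plate's +x edge at column 240 stands clear above the frame. Next I'll draw it out and lift it.

Request:
{"op": "play_rows", "data": {
  "translation": [
    [-0.003, 0, 0],
    [-0.006, 0.001, 0],
    [-0.009, 0.001, 0],
    [-0.012, 0.0015, 0],
    [-0.014, 0.0015, 0],
    [-0.014, 0.0015, 0],
    [-0.014, 0.0015, 0.005],
    [-0.014, 0.0015, 0.012],
    [-0.014, 0.0015, 0.025],
    [-0.014, 0.0015, 0.045]
  ],
  "yaw": [0, 0, 0, 0, 0, 0, 0, 0, 0, 0],
  "force": 15
}}

```text
clock: 8.7
eef_pos: [509.6, 248.0, 165.8]
eef_rot: [-3.141, 0.0, 1.457]
wrist_force: [-0.3, 0.4, -0.7]
finger_gap: 12.2
finger_force: 14.5
```

```bash
python3 look.py w3; python3 - <<'E'
from cell import eyes
import cv2
c=eyes.camera('side');cv2.imwrite('pics/side1.png',cv2.resize(c['pixels'][220:400,200:440,::-1],None,fx=3,fy=3))
E
```

```text
8.7 [509.638 247.965 165.787] [-3.141  0.     1.457] 12.218928835791102 ['pixels', 'fx', 'fy', 'cx', 'cy', 'T_tool_cam'] 
 [[  0.994   0.109   0.032 519.017]
 [ -0.114   0.952   0.283 330.646]
 [  0.001  -0.284   0.959 346.689]
 [  0.      0.      0.      1.   ]] 351.8987549346507 321.2705168139725 245.10700924363482
```

View pics/side1.png

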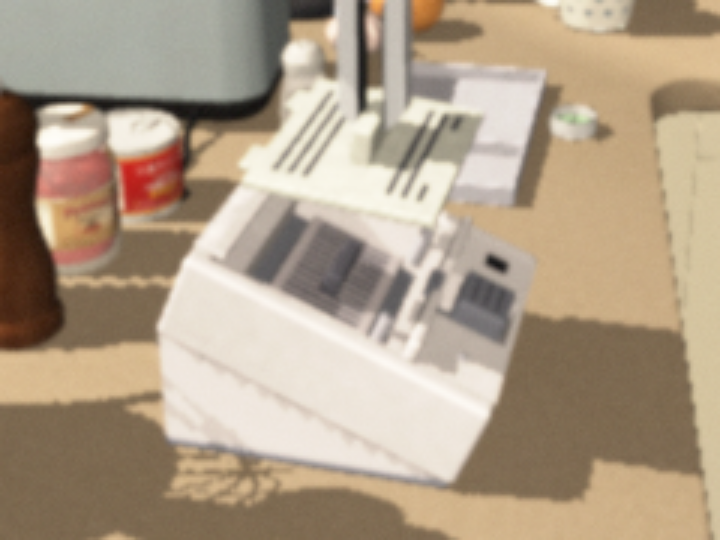

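The side view shows the cover lifted clear and nearly level, with the cassette visible in the mouth. Next I'll carry the cover over the wide bay.

Request:
{"op": "play_rows", "data": {
  "translation": [
    [-0.002, -0.015, 0.005],
    [-0.005, -0.045, 0.005],
    [-0.008, -0.085, 0.005],
    [-0.01, -0.13, 0.005],
    [-0.012, -0.175, 0.005],
    [-0.014, -0.22, 0.005],
    [-0.016, -0.265, 0.005],
    [-0.018, -0.31, 0],
    [-0.02, -0.35, -0.01],
    [-0.021, -0.38, -0.02],
    [-0.021, -0.399, -0.03],
    [-0.021, -0.399, -0.03]
  ],
  "yaw": [0, 0, 0, 0.01, 0.01, 0.02, 0.02, 0.03, 0.033, 0.033, 0.033, 0.033]
}}

```text
clock: 10.3
eef_pos: [488.0, -151.7, 133.9]
eef_rot: [-3.14, -0.001, 1.488]
wrist_force: [-0.1, 0.5, -1.8]
finger_gap: 12.3
finger_force: 14.5
```

```bash
python3 look.py w4
```

```text
10.3 [ 487.977 -151.652  133.909] [-3.14  -0.001  1.488] 12.345525160163678 ['pixels', 'fx', 'fy', 'cx', 'cy', 'T_tool_cam'] 
 [[  0.997   0.079   0.024 495.017]
 [ -0.082   0.956   0.283 -68.852]
 [ -0.001  -0.284   0.959 314.864]
 [  0.      0.      0.      1.   ]] 351.8987549346507 321.2705168139725 245.10700924363482
```

View pics/w4.png

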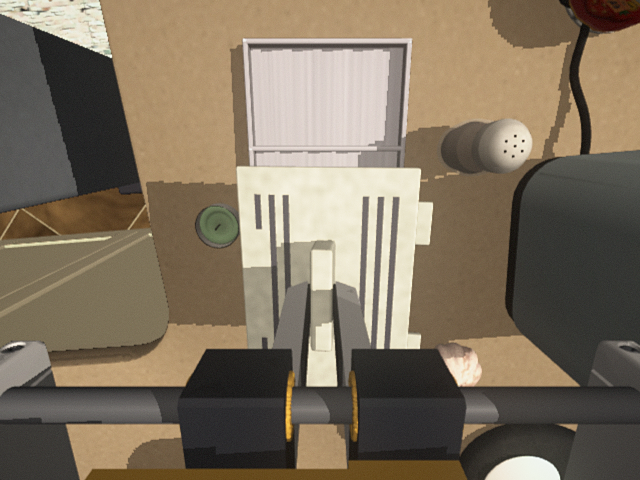

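The tray's far rim corners are at (244,40) and (411,39), and its divider is at row ~148. The cover's corners are at (238,168) and (420,168), and its rib ends at (322,241) and (321,349).

```bash
python3 - <<'E'
from h import *
W=load('w4')
t0=[495.5,-112.7,-.081]
L=np.array([[-64,119.5,16],[64,119.5,16],[-64,39.5,16],[64,39.5,16]])
U=np.array([[244,39.5],[411.5,38.5],[248.,149],[409,148.5]])
print(proj(W,tray(t0,L))-U)
r=least_squares(lambda q:(proj(W,tray(q,L))-U).ravel(),t0);t=r.x
print('tray',t,'\n',proj(W,tray(t,L))-U)
print('wide',tray(t,[0,-39,4]),'target',tray(t,[-4,-39,4]),'narrow',tray(t,[0,78.5,4]))
# cover 4dof: x,y,z, yaw, tilt about y
L=np.array([[50,-70,6],[-50,-70,6],[0,-30,26],[0,30,26],[-58,-50,6]])[:4]
U=np.array([[238,168],[420,168],[322,241],[321.5,350]])
def cp(q,P): return P@Ro.from_euler('ZYX',[q[3],q[4],q[5]]).as_matrix().T+q[:3]
r=least_squares(lambda q:np.r_[(proj(W,cp(q,L))-U).ravel(),q[5]*100,(q[2]-121)/3],[488,-151,121,3.06,0,0]);print('cover x y z yaw tilt',r.x,'\n',proj(W,cp(r.x,L))-U)
E
```

```text
[[-2.051 -3.426]
 [ 0.399 -2.722]
 [ 0.332 -2.652]
 [-4.129 -2.359]]
tray [ 496.791 -114.813   -0.076] 
 [[-0.724  0.048]
 [ 1.365 -0.216]
 [ 2.036  0.294]
 [-2.73  -0.234]]
wide [[ 493.833 -153.7      4.   ]] target [[ 489.844 -153.397    4.   ]] narrow [[502.744 -36.539   4.   ]]
cover x y z yaw tilt [ 491.477 -152.143  113.872    3.064    0.124    0.025] 
 [[ 0.029 -2.262]
 [-0.029 -1.574]
 [-0.306  5.208]
 [ 0.334 -1.569]]
```

Request:
{"op": "play_rows", "data": {
  "translation": [
    [0.001, -0.001, -0.01],
    [0.001, -0.001, -0.03],
    [0.001, -0.001, -0.05],
    [0.001, -0.001, -0.07],
    [0.001, -0.001, -0.085],
    [0.001, -0.001, -0.095],
    [0.001, -0.001, -0.1],
    [0.001, -0.001, -0.105],
    [0.001, -0.001, -0.109],
    [0.001, -0.001, -0.112],
    [0.001, -0.001, -0.114],
    [0.001, -0.001, -0.114]
  ],
  "yaw": [0, 0, 0, 0, 0, 0, 0, 0, 0, 0, 0, 0]
}}

```text
clock: 11.85
eef_pos: [490.1, -152.2, 21.7]
eef_rot: [3.141, 0.0, 1.49]
wrist_force: [-2.1, 0.4, 9.1]
finger_gap: 11.9
finger_force: 15.0
```

Request:
{"op": "play_rows", "data": {
  "translation": [
    [0, 0, 0.001],
    [0, 0, 0.001],
    [0, 0, 0.001],
    [0, 0, 0.001],
    [0, 0, 0.02],
    [0, 0, 0.05],
    [0, 0, 0.09],
    [0, 0.02, 0.13],
    [0, 0.05, 0.15],
    [0, 0.08, 0.15],
    [0, 0.08, 0.15]
  ],
  "yaw": [0, 0, 0, 0, 0, 0, 0, 0, 0, 0, 0],
  "hand": 0.32
}}

```text
clock: 13.22
eef_pos: [489.7, -70.7, 171.0]
eef_rot: [3.141, -0.0, 1.492]
wrist_force: [0.0, 0.4, -0.4]
finger_gap: 30.6
finger_force: 0.0
```

```bash
python3 look.py w5; python3 - <<'E'
from cell import eyes
import cv2,numpy as np
c=eyes.camera('top');a=cv2.resize(c['pixels'][225:310,280:400,::-1],None,fx=3.3,fy=3.3,interpolation=cv2.INTER_CUBIC)
c=eyes.camera('side');b=cv2.resize(c['pixels'][220:305,290:410,::-1],None,fx=3.3,fy=3.3,interpolation=cv2.INTER_CUBIC)
w=cv2.imread('pics/w5.png');w=cv2.resize(w,(400,300))
cv2.imwrite('pics/place1.png',np.vstack([np.hstack([a,b]),np.hstack([w,np.zeros((300,a.shape[1]*2-400,3),np.uint8)])]))
E
```

```text
13.225 [489.678 -70.709 171.039] [ 3.141 -0.     1.492] 30.59351171367672 ['pixels', 'fx', 'fy', 'cx', 'cy', 'T_tool_cam'] 
 [[  0.997   0.076   0.021 496.048]
 [ -0.078   0.956   0.283  12.229]
 [  0.001  -0.284   0.959 351.956]
 [  0.      0.      0.      1.   ]] 351.8987549346507 321.2705168139725 245.10700924363482
```

View pics/place1.png

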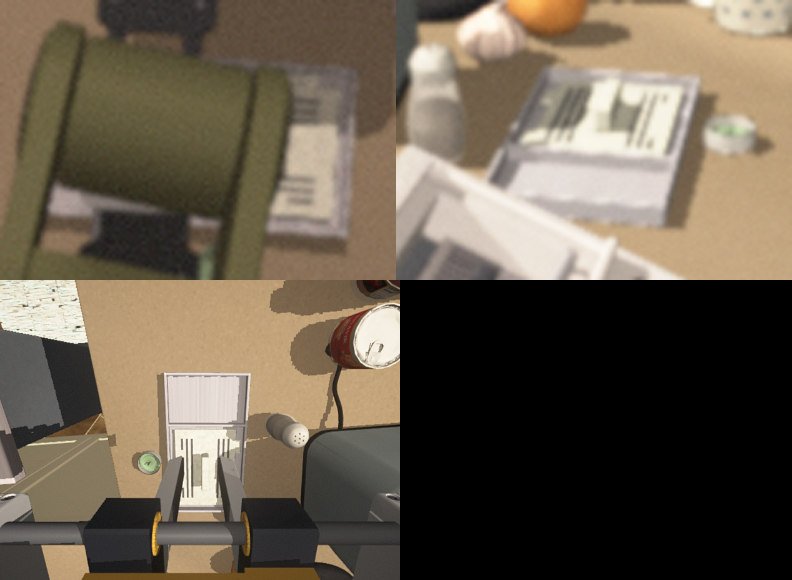

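The cover lies flat inside the wide bay, next to the divider. Next I'll go back for the cassette. I'll grip its rib by the 44 mm ends, because then the 23° tilt doesn't matter to the pads.

Request:
{"op": "play_rows", "data": {
  "translation": [
    [0, 0.015, 0.01],
    [0, 0.05, 0.03],
    [0.005, 0.095, 0.04],
    [0.01, 0.14, 0.04],
    [0.015, 0.185, 0.04],
    [0.02, 0.225, 0.04],
    [0.025, 0.265, 0.04],
    [0.03, 0.295, 0.04],
    [0.03, 0.317, 0.04],
    [0.03, 0.317, 0.04],
    [0.03, 0.317, 0.04]
  ],
  "yaw": [0.1, 0.28, 0.46, 0.64, 0.82, 1.0, 1.18, 1.36, 1.535, 1.535, 1.535],
  "hand": 0.68
}}

```text
clock: 14.75
eef_pos: [519.9, 243.9, 210.6]
eef_rot: [-3.141, -0.0, 3.02]
wrist_force: [-0.0, 0.7, 0.2]
finger_gap: 63.9
finger_force: 0.0
```

```bash
python3 look.py w6; python3 - <<'E'
from h import *
import cv2
W=load('w6');q=[531,245.7,3.027]
L=[[0,-22,-2],[0,22,-2],[30,-50,-16],[30,50,-16],[-30,-50,-16],[-30,50,-16],[42,-61,0],[42,61,0],[-42,-61,0],[-42,61,0]]
u=proj(W,vent(q,L));print(u)
im=cv2.imread('pics/w6.png');lo=np.clip(u.min(0)-50,0,None).astype(int);hi=(u.max(0)+50).astype(int)
s=2.2;print(lo,hi)
cv2.imwrite('pics/w6c.png',cv2.resize(im[lo[1]:hi[1],lo[0]:hi[0]],None,fx=s,fy=s,interpolation=cv2.INTER_CUBIC))
E
```

```text
14.75 [519.936 243.934 210.589] [-3.141 -0.     3.02 ] 63.890709427255516 ['pixels', 'fx', 'fy', 'cx', 'cy', 'T_tool_cam'] 
 [[  0.121  -0.952  -0.282 437.522]
 [  0.993   0.115   0.035 254.239]
 [ -0.001  -0.284   0.959 391.534]
 [  0.      0.      0.      1.   ]] 351.8987549346507 321.2705168139725 245.10700924363482
[[348.74  248.67 ]
 [300.592 248.944]
 [376.31  219.003]
 [272.47  219.619]
 [377.778 281.663]
 [271.816 282.24 ]
 [390.595 202.854]
 [258.232 203.656]
 [393.195 294.909]
 [256.836 295.638]]
[206 152] [443 345]
```

View pics/w6c.png

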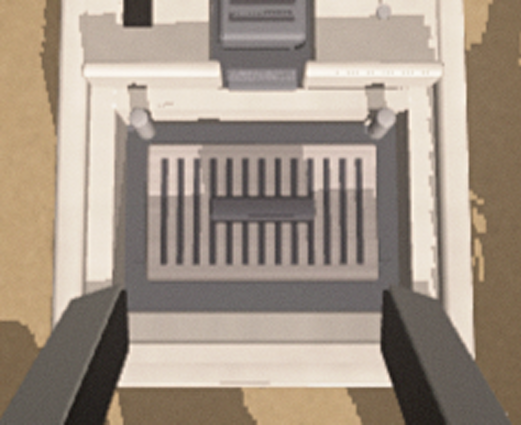

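The cassette rib is centred at full-image pixel (325.8,247), against a predicted (324.7,248.8). So it sits about 2 mm nearer the robot and 1 mm to the left. Going down now.

Request:
{"op": "play_rows", "data": {
  "translation": [
    [0.005, 0.001, -0.015],
    [0.01, 0.002, -0.045],
    [0.013, 0.002, -0.075],
    [0.013, 0.002, -0.1],
    [0.013, 0.002, -0.115],
    [0.013, 0.002, -0.123],
    [0.013, 0.002, -0.129],
    [0.013, 0.002, -0.133],
    [0.013, 0.002, -0.133]
  ],
  "yaw": [0, 0, 0, 0, 0, 0, 0, 0, 0]
}}

```text
clock: 15.92
eef_pos: [532.8, 247.1, 78.0]
eef_rot: [3.141, 0.0, 3.025]
wrist_force: [0.1, 0.8, 0.5]
finger_gap: 63.8
finger_force: 0.0
```

Request:
{"op": "play_rows", "data": {
  "translation": [
    [0, 0, 0],
    [0, 0, 0],
    [0, 0, 0],
    [0, 0, 0],
    [0, 0, 0]
  ],
  "yaw": [0, 0, 0, 0, 0],
  "hand": 0.2,
  "force": 12
}}

```text
clock: 16.55
eef_pos: [532.7, 246.6, 78.0]
eef_rot: [-3.141, -0.0, 3.025]
wrist_force: [-1.6, -5.8, 4.0]
finger_gap: 43.7
finger_force: 12.0
```

Request:
{"op": "play_rows", "data": {
  "translation": [
    [0, 0, 0],
    [-0.0015, 0, 0.0035],
    [-0.004, 0.0005, 0.009],
    [-0.008, 0.001, 0.018],
    [-0.012, 0.0015, 0.028],
    [-0.018, 0.002, 0.042],
    [-0.022, 0.0025, 0.06],
    [-0.022, 0.0025, 0.08],
    [-0.022, 0.0025, 0.1],
    [-0.022, 0.0025, 0.105]
  ],
  "yaw": [0, 0, 0, 0, 0, 0, 0, 0, 0, 0],
  "force": 20
}}

```text
clock: 17.8
eef_pos: [511.1, 249.8, 184.9]
eef_rot: [3.14, 0.002, 3.025]
wrist_force: [-0.2, -0.2, -0.9]
finger_gap: 43.5
finger_force: 20.0
```

Request:
{"op": "play_rows", "data": {
  "translation": [
    [0, -0.015, 0.005],
    [0, -0.045, 0.005],
    [0, -0.085, 0.005],
    [-0.002, -0.125, 0.005],
    [-0.004, -0.165, 0.005],
    [-0.006, -0.205, 0],
    [-0.008, -0.24, -0.01],
    [-0.009, -0.265, -0.025],
    [-0.009, -0.283, -0.05],
    [-0.009, -0.283, -0.08],
    [-0.009, -0.283, -0.1],
    [-0.009, -0.283, -0.1]
  ],
  "yaw": [-0.1, -0.27, -0.44, -0.61, -0.78, -0.95, -1.12, -1.29, -1.44, -1.532, -1.532, -1.532]
}}

```text
clock: 19.3
eef_pos: [500.8, -33.3, 81.7]
eef_rot: [-3.139, -0.0, 1.493]
wrist_force: [-0.2, 0.6, -0.8]
finger_gap: 42.9
finger_force: 20.0
```

```bash
python3 look.py w7; python3 - <<'E'
from h import *
import cv2
W=load('w7')
g=cv2.cvtColor(cv2.imread('pics/w7.png'),cv2.COLOR_BGR2GRAY)
s=W['T'];tcp=np.array([502,-33.5,85.])
for a in (0,.2,.4):
    R=(Ro.from_euler('z',1.495)*Ro.from_euler('y',a)).as_matrix()
    P=np.array([[30,50,14],[30,-50,14],[-30,50,14],[-30,-50,14],[0,0,21.5]],float)-[0,0,21.5]
    print(a,proj(W,P@R.T+tcp).round(0).tolist())
print('tray corners',proj(W,tray([496.2,-113.8,-.078],[[-64,119.5,16],[64,119.5,16],[64,39.5,16],[-64,39.5,16]])).round(0).tolist())
for c in (255,285,300,320,350,380): print(c,g[60:300:5,c].tolist())
E
```

```text
19.3 [500.795 -33.331  81.7  ] [-3.139 -0.     1.493] 42.87158804132977 ['pixels', 'fx', 'fy', 'cx', 'cy', 'T_tool_cam'] 
 [[  0.997   0.074   0.024 507.669]
 [ -0.078   0.956   0.283  49.532]
 [ -0.002  -0.284   0.959 262.633]
 [  0.      0.      0.      1.   ]] 351.8987549346507 321.2705168139725 245.10700924363482
0 [[232.0, 242.0], [415.0, 242.0], [240.0, 339.0], [407.0, 339.0], [323.0, 298.0]]
0.2 [[235.0, 243.0], [412.0, 243.0], [237.0, 346.0], [410.0, 346.0], [323.0, 298.0]]
0.4 [[237.0, 246.0], [409.0, 246.0], [235.0, 352.0], [412.0, 352.0], [323.0, 298.0]]
tray corners [[233.0, 206.0], [414.0, 206.0], [407.0, 309.0], [241.0, 309.0]]
255 [147, 146, 146, 148, 149, 154, 149, 155, 149, 148, 151, 153, 153, 156, 152, 152, 157, 153, 152, 151, 152, 151, 155, 156, 153, 153, 148, 150, 154, 111, 201, 199, 200, 199, 201, 124, 124, 232, 229, 232, 230, 232, 151, 159, 166, 158, 156, 111]
285 [152, 150, 148, 148, 152, 154, 156, 157, 154, 153, 150, 153, 151, 152, 151, 154, 156, 154, 155, 153, 152, 153, 155, 154, 156, 154, 155, 156, 158, 106, 203, 200, 202, 201, 200, 131, 132, 231, 230, 103, 
[... 306 characters left out ...]
, 153, 157, 149, 153, 156, 151, 154, 152, 155, 152, 152, 153, 153, 157, 158, 153, 153, 161, 152, 154, 153, 157, 157, 154, 113, 203, 202, 199, 201, 199, 201, 129, 232, 229, 109, 110, 106, 106, 107, 98, 75, 107, 79]
350 [153, 149, 150, 152, 154, 154, 152, 151, 152, 152, 155, 154, 155, 155, 153, 154, 155, 153, 154, 155, 152, 155, 151, 154, 154, 158, 155, 154, 157, 112, 205, 202, 198, 199, 203, 200, 198, 232, 228, 234, 234, 232, 228, 233, 195, 89, 78, 79]
380 [147, 147, 149, 154, 148, 153, 153, 149, 151, 160, 151, 153, 155, 157, 154, 148, 152, 155, 153, 153, 156, 157, 157, 153, 152, 154, 153, 155, 156, 111, 205, 202, 203, 204, 201, 203, 205, 231, 229, 104, 108, 113, 111, 105, 114, 118, 129, 133]
```

Request:
{"op": "play_rows", "data": {
  "translation": [
    [0.001, 0, -0.01],
    [0.001, 0, -0.022],
    [0.001, 0, -0.032],
    [0.001, 0, -0.038],
    [0.001, 0, -0.042],
    [0.001, 0, -0.044],
    [0.001, 0, -0.046],
    [0.001, 0, -0.048],
    [0.001, 0, -0.05],
    [0.001, 0, -0.05]
  ],
  "yaw": [0, 0, 0, 0, 0, 0, 0, 0, 0, 0],
  "force": 10
}}

```text
clock: 20.6
eef_pos: [503.3, -34.1, 33.6]
eef_rot: [3.14, 0.001, 1.493]
wrist_force: [-0.8, -4.5, 5.5]
finger_gap: 43.3
finger_force: 10.0
```

Contact at 33.6 mm, as expected for the tilted edge. Pressing on flattens it about the pads.

Request:
{"op": "play_rows", "data": {
  "translation": [
    [0, 0, -0.0015],
    [0, 0, -0.003],
    [0, 0, -0.0045],
    [0, 0, -0.006],
    [0, 0, -0.0075],
    [0, 0, -0.0075]
  ],
  "yaw": [0, 0, 0, 0, 0, 0],
  "force": 6
}}

```text
clock: 21.35
eef_pos: [502.5, -33.3, 25.1]
eef_rot: [-3.141, -0.0, 1.493]
wrist_force: [-0.1, 0.2, -1.5]
finger_gap: 44.0
finger_force: 6.0
```

Request:
{"op": "play_rows", "data": {
  "translation": [
    [0, 0, 0],
    [0, 0, 0],
    [0, 0, 0],
    [0, 0, 0.005],
    [0, 0, 0.03],
    [0, 0, 0.07],
    [0, 0.02, 0.11],
    [0, 0.06, 0.15],
    [0, 0.1, 0.17],
    [0, 0.14, 0.17],
    [0, 0.18, 0.17],
    [0, 0.18, 0.17]
  ],
  "yaw": [0, 0, 0, 0, 0, 0, 0, 0, 0, 0, 0, 0],
  "hand": 0.7
}}

```text
clock: 22.85
eef_pos: [502.4, 148.5, 195.6]
eef_rot: [3.141, -0.0, 1.496]
wrist_force: [-0.2, -0.7, 0.2]
finger_gap: 65.8
finger_force: 0.0
```

```bash
python3 - <<'E'
from h import *
from cell import eyes
import cv2
im=eyes.camera('side')['pixels'];cv2.imwrite('pics/side2.png',im[:,:,::-1])
im2=eyes.camera('top')['pixels'];cv2.imwrite('pics/top2.png',im2[:,:,::-1])
t=[496.2,-113.8,-.078]
def cass(C,a,z=4,dy=0,dx=0):
    P=np.array([[50,30,14],[-50,30,14],[-50,-30,14],[50,-30,14]],float)
    P=P@Ro.from_euler('x',a).as_matrix().T+[dx,78.5+dy,z]
    return proj(C,tray(t,P)).round(1).tolist()
print('side pred flat',cass(SIDE,0));print('top pred flat',cass(TOP,0))
for n,i,C in (('side',im,SIDE),('top',im2,TOP)):
    g=cv2.cvtColor(i,cv2.COLOR_RGB2GRAY)
    u=np.array(cass(C,0));a=u.min(0).astype(int)-12;b=u.max(0).astype(int)+12
    print(n,a,b)
    for r in range(a[1],b[1],3): print(r,g[r,a[0]:b[0]:2].tolist())
E
```

```text
side pred flat [[320.7, 275.7], [364.8, 279.4], [368.1, 268.3], [326.1, 265.0]]
top pred flat [[297.8, 244.0], [294.8, 283.8], [318.8, 285.6], [321.6, 245.7]]
side [308 253] [380 291]
253 [116, 112, 100, 100, 98, 98, 100, 96, 98, 99, 113, 96, 117, 128, 148, 135, 109, 111, 125, 106, 211, 237, 235, 212, 127, 154, 154, 137, 180, 199, 233, 243, 243, 228, 160, 211]
256 [116, 109, 101, 98, 100, 103, 97, 102, 101, 123, 100, 110, 127, 142, 141, 102, 123, 108, 113, 189, 242, 233, 213, 180, 137, 154, 150, 136, 222, 197, 242, 242, 241, 170, 162, 168]
259 [115, 108, 100, 99, 96, 98, 100, 98, 121, 125, 116, 159, 191, 215, 159, 196, 161, 189, 218, 244, 243, 226, 206, 187, 175, 180, 149, 185, 197, 230, 242, 242, 231, 138, 190, 125]
262 [111, 107, 99, 102, 101, 100, 100, 107, 116, 114, 200, 221, 214, 201, 213, 219, 229, 198, 243, 245, 246, 246, 245, 244, 245, 242, 184, 226, 195, 221, 231, 242, 186, 157, 183, 98]
265 [109, 109, 102, 101, 103, 101, 132, 147, 153, 193, 198, 197, 206, 208, 202, 209, 196, 195, 217, 229, 238, 238, 234, 236, 241, 239, 236, 239, 236, 226, 237, 232, 142, 193, 140, 100]
268 [
[... 3695 characters left out ...]
3, 173, 176, 150, 164, 156, 153, 191, 200, 198, 168]
283 [127, 129, 129, 130, 153, 134, 153, 148, 160, 163, 174, 178, 180, 175, 169, 177, 178, 173, 156, 171, 168, 175, 195, 203, 193, 158]
286 [129, 129, 130, 130, 143, 151, 135, 115, 112, 113, 113, 110, 111, 110, 111, 117, 114, 113, 156, 172, 157, 178, 190, 188, 183, 187]
289 [126, 126, 129, 128, 133, 121, 131, 137, 152, 151, 147, 137, 145, 150, 145, 140, 134, 133, 149, 164, 150, 164, 153, 148, 151, 130]
292 [128, 127, 131, 128, 117, 92, 89, 85, 86, 89, 83, 92, 90, 91, 93, 99, 93, 90, 96, 102, 114, 127, 123, 118, 121, 135]
295 [127, 131, 130, 128, 124, 120, 119, 122, 117, 118, 107, 100, 98, 98, 102, 96, 88, 88, 92, 87, 88, 90, 90, 86, 88, 80]
```

```bash
python3 - <<'E'
from h import *
import cv2
t=[496.2,-113.8,-.078]
def pr(C,P,dy,a,z):
    P=np.array(P,float)@Ro.from_euler('x',a).as_matrix().T+[1,78.5+dy,z]
    return proj(C,tray(t,P)).round(1).tolist()
rib=[[22,5,28],[-22,5,28],[22,-5,28],[-22,-5,28],[22,5,14],[-22,5,14]];edge=[[50,30,14],[-50,30,14],[-50,-30,14],[50,-30,14]]
for dy,a,z,n in ((4,0,4,'flat'),(8,.2,10,'on +y wall'),(0,-.2,10,'on divider')):
    print(n,'side rib',pr(SIDE,rib,dy,a,z),'edge',pr(SIDE,edge,dy,a,z)); print('  top rib',pr(TOP,rib[:4],dy,a,z),'edge',pr(TOP,edge,dy,a,z))
g=cv2.cvtColor(cv2.imread('pics/side2.png'),cv2.COLOR_BGR2GRAY)
for c in (328,342,350,358): print(c,dict(zip(range(258,286),g[258:286,c].tolist())))
E
```

```text
flat side rib [[334.2, 267.2], [353.3, 268.7], [335.0, 265.4], [354.0, 266.9], [334.2, 272.8], [353.3, 274.3]] edge [[319.9, 276.4], [364.2, 280.1], [367.5, 269.0], [325.4, 265.6]]
  top rib [[305.2, 255.0], [303.9, 272.7], [309.3, 255.3], [308.0, 273.0]] edge [[296.3, 243.5], [293.3, 283.3], [317.2, 285.1], [320.0, 245.2]]
on +y wall side rib [[334.3, 264.3], [353.5, 265.8], [335.1, 263.4], [354.1, 264.9], [334.1, 270.3], [353.2, 271.8]] edge [[319.8, 271.8], [364.2, 275.4], [367.4, 269.4], [325.2, 266.0]]
  top rib [[305.8, 254.9], [304.5, 272.7], [309.8, 255.2], [308.5, 273.0]] edge [[295.8, 243.1], [292.8, 283.3], [316.5, 285.0], [319.3, 245.2]]
on divider side rib [[334.1, 265.7], [353.3, 267.2], [334.9, 263.1], [353.9, 264.6], [334.3, 270.6], [353.4, 272.2]] edge [[320.1, 276.1], [364.3, 279.9], [367.6, 264.3], [325.4, 261.0]]
  top rib [[304.6, 254.8], [303.3, 272.7], [308.5, 255.1], [307.2, 272.9]] edge [[297.0, 243.6], [294.0, 283.4], [317.5, 285.1], [320.3, 244.9]]
328 {258: 103, 259: 116, 260: 141, 261: 180, 262: 200, 263: 183, 264: 170, 265: 198, 266: 210, 267: 198, 268: 
[... 321 characters left out ...]
129, 273: 182, 274: 210, 275: 217, 276: 229, 277: 237, 278: 232, 279: 226, 280: 215, 281: 191, 282: 181, 283: 181, 284: 185, 285: 193}
350 {258: 229, 259: 226, 260: 235, 261: 244, 262: 246, 263: 246, 264: 245, 265: 238, 266: 203, 267: 140, 268: 103, 269: 88, 270: 83, 271: 83, 272: 98, 273: 137, 274: 167, 275: 186, 276: 203, 277: 225, 278: 234, 279: 229, 280: 223, 281: 207, 282: 185, 283: 180, 284: 178, 285: 179}
358 {258: 154, 259: 180, 260: 227, 261: 242, 262: 242, 263: 241, 264: 241, 265: 239, 266: 232, 267: 217, 268: 204, 269: 196, 270: 188, 271: 175, 272: 161, 273: 185, 274: 206, 275: 208, 276: 207, 277: 214, 278: 227, 279: 226, 280: 217, 281: 207, 282: 194, 283: 182, 284: 181, 285: 180}
```

The rib covers rows 266–273 in the side view, which matches the prediction for lying flat. The gripper is clear, so I'm handing in.

```bash
python3 -c "
from cell import manip
print(manip.sign_off())"
```

```text
the job is handed in; nothing more can be done
None
```

I handed the job in at about 23 s on the robot's clock; no verdict came back. By the camera measurements the cover lies flat in the wide compartment and the cassette lies flat in the narrow one, about 5 mm off centre, and the gripper was clear of both.

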